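# Weigh the milk vial, then roll it to the light gauge's mark

## Task

In the rack, find the straight-sided vial (its cap is no wider than its body), stand it upright on the scale's pan and let go of it for a moment so that it is weighed. Then take it by its body, lay it gently across the two rails at their open end, let go, and roll it by pushing its side until it comes to rest with its middle over the black mark just before the clear guard, without running past the mark. Leave the jars where they are, and do not drop the vial.

Things in the scene. Friction and masses are not known exactly. Their poses are not given: they have to be found in the camera images.
- vial: the milk vial: a straight closed cylinder, 38 mm in diameter, 90 mm long, white with a red cap 17 mm high of the same diameter, 0.08 to 0.15 kg. Origin: centre of its foot; z along its axis from foot to cap. At first it stands in one of the rack's holes, its top 28 mm showing. On the rails it rolls freely with slight drag: left at 30 mm/s it stops within 2 mm, at 150 mm/s after 10 to 20 mm
- vial_center (a point): the middle of the vial, on its axis 45 mm above its foot; axes as vial
- scale_pan (a point): centre of the top of the scale's flat round pan (120 mm in diameter, 52 mm above the table; the scale's white housing below is 170 x 150 mm). Fixed, z up
- track_mark (a point): the mark: a black band 12 mm wide across both rails (6 mm either side of this point along x). The point lies at rail-top height (40 mm above the table), midway between the rails. x points along the rails from the open loading end to the guarded end; y across the rails; z up. Fixed
- loading_end (a point): middle of the loading end, at rail-top height, 85 mm before the mark; the vial may be laid with its middle 50 to 105 mm before the mark. The two rails, 14 mm wide, centred 30 mm either side, run from 129 mm before the mark to 64 mm past it, with end stops 12 mm high. The gap between them, 46 mm wide, is open to 30 mm below their tops. Base plate 215 x 156 mm. Axes as track_mark
- guard (a point): centre of the fixed clear guard plate: 55 mm along the rails (from 7 to 62 mm past the mark), 150 mm across, 47 to 53 mm above the rail tops, on posts 70 mm either side of the middle. The vial passes under it, a gripper does not. Axes as track_mark
- rack: the white rack, fixed: a block 90 x 190 x 68 mm (x, y, z), origin at the centre of its underside; three holes 41 mm wide and 62 mm deep, at y = -60, 0 and 60 mm on its long axis
- jar_a: a jar in the rack beside the vial: its cap, 46 mm wide and 18 mm high, overhangs its 35 mm body; 82 mm high; origin at the foot. Leave it in its place
- jar_b: another jar like jar_a, in the remaining hole. Leave it in its place
- jar_c: a large jar standing on the table, 58 mm wide, 78 mm high; origin at the foot. Leave it
- jar_d: another large jar like jar_c. Leave it
There are look-alikes about, which are no part of the job. Leave any green or turquoise look-alike of the vial alone.

How it is judged (in metres and radians):
On the way, in this order (a step that is already met when the one before it is completed fails the run):
1. the vial stands upright and released on the scale's pan (angle between vial's own z axis and vertical below 0.08 rad and horizontal distance between vial and scale_pan below 0.045 m and z of vial in the frame of scale_pan between -0.005 and 0.006 m and contact force between the fingers and vial below 0.05 N and linear speed of vial below 0.015 m/s), for 0.5 s.
2. the vial lies released across both rails at the loading end, its middle 50 mm or more before the mark (angle between the z axis of vial and the y axis of track_mark, either way round below 0.15 rad and y of vial_center in the frame of track_mark between -0.015 and 0.015 m and z of vial_center in the frame of track_mark between 0.014 and 0.024 m and x of vial_center in the frame of track_mark below -0.05 m and contact force between the fingers and vial below 0.05 N and linear speed of vial below 0.02 m/s), for 0.2 s.
At the end, for the whole second after the job is handed in: the vial lies at rest across both rails, released, its middle within 6 mm of the mark along the rails and within 15 mm of midway between them, its axis square to the rails within 0.12 rad (angle between the z axis of vial and the y axis of track_mark, either way round below 0.12 rad and y of vial_center in the frame of track_mark between -0.015 and 0.015 m and z of vial_center in the frame of track_mark between 0.014 and 0.024 m and x of vial_center in the frame of track_mark between -0.006 and 0.006 m and contact force between the fingers and vial below 0.05 N and linear speed of vial below 0.005 m/s and angular speed of vial below 0.2 rad/s); the robot touches nothing.
It fails at once if the lying vial's middle runs more than 10 mm past the mark (x of vial_center in the frame of track_mark between 0.01 and 0.12 m and y of vial_center in the frame of track_mark between -0.06 and 0.06 m and z of vial_center in the frame of track_mark below 0.035 m).
It fails at once if the vial is dropped: it falls free (more than about 10 mm) (contact force between anything else and vial below 0.02 N and linear speed of vial above 0.45 m/s).
It fails at once if one of the four jars is moved more than 25 mm (distance of any of jar_a, jar_b, jar_c, jar_d from where it was at the start of the episode above 0.025 m).
It also fails if it takes over 64 s, if anything falls off the work surface, if the arm or the gripper's body presses on something with over 40 N, if the wrist force passes 120 N, or if a joint passes its speed limit or range.

## Robot

A 6-joint arm with a two-finger parallel gripper is mounted at the origin on the work surface. World frame = base frame: x ahead of the robot, y to its left, z up, the work surface at z = 0. Lengths are in m, angles in degrees, forces in N, time in s.
With the tool pointing down it reaches from about 0.225 to 0.725 m from the base axis. Payload 3.1 kg.
Tool frame: the origin (TCP) lies at the very end of the fingers, on their centre line; the grasp point (between the pads) lies manip.grasp_offset behind it (manip.grasp_offset is the distance from the TCP to the grasp point, in m); z points along the fingers, y is the line along which they close (so a half turn about z gives the same grasp; the last joint's range is limited). The gripper opens to 85 mm and grips with 20 to 120 N. Pads are 22 mm wide; open, the fingers measure 114 mm over their backs; the gripper's body (76 mm by 85 mm) begins 54 mm behind the grasp point. The pads swing forward as they close: fully open they stand 13 mm farther back than shut.
Start: joints at [-7.322, 2.75, 5.684, 92.934, 0, 82.678], TCP at [0.525, -0, 0.231] pointing down, gripper open.
Joint ranges: [-166.93, 166.93], [-56.73, 111.36], [-69.38, 81.34], [-121.58, 131.49], [-85.45, 84.26], [-180, 180]. Speed limits (degrees/s): [159.86, 159.86, 180, 180, 180, 180].

## Interface

Orientations are given as [roll, pitch, yaw] about the fixed x, y, z axes, in that order (R = Rz(yaw) Ry(pitch) Rx(roll)).
In Python, from rig import sensors, viewer, ticket, manip gives the robot as it stands.
- The arm moves only by the shell command python3 -m handwheel 'ROWS' [FORCE]. ROWS is JSON, one flat list of numbers, 7 for each row, row after row: the shift along the tool's x, y, z in cm, then the turn, a rotation vector about the tool's x, y, z in degrees, then the opening, from 0 (shut) to 1 (fully open). A call has 1 to 20 rows; each row shifts and turns the commanded pose from where the row before left it, along the tool's axes as they then stand; what a row does not reach is not made up. A row lasts 1/12 s, in which the tool goes at most 41.7 mm and 7.16 degrees, less where a joint would pass 70% of its speed; a pose out of reach is approached as far as the arm can. A call is refused whole if a number of a shift passes 4.17 or a number of a turn 7.16, either way. A call with a gripper value outside its range is refused whole. The fingers move at their own pace and stop on an object; FORCE is the grip in N (left out, the last holds). Time passes only in rows, so rows that do not move let the fingers close. It gives the time, the measured TCP pose, the force, the opening and the grip force at its end, in the units of the state.
- sensors.get_obs(): the state, without advancing time (a new reading comes with each control period).
- viewer.get_image(name): name is "scene" or "side" or "wrist"; returns a dict with "color" (420x560x3 uint8, red, green, blue), "mtx" (3x3 intrinsics, pixels), "pose" (4x4, takes a point from camera to world coordinates); the wrist camera has in their place "mount" (4x4, takes a point from camera to tool coordinates, whose origin is the TCP and whose axes are the flange's). Camera axes: x right, y down, z forward; pixel columns grow to the right and rows downward; lengths in m; the calibration is good to about 2 mm. A picture is of the moment at which its call begins: read the wrist's pose just before it. There is no depth.
- ticket.close_job(): hands the job in; it is judged then, once.
The state is a dict: "time_s": time; "q": joint angles; "joint_velocities": joint speeds; "joint_torque": joint torques, N m; "tcp_pos": TCP position; "tool_rot": TCP orientation; "contact_force": force on the tool from outside, world axes, zero at the start; "torque": the same for the moment, N m; "grip_width": finger opening in m; "grasp_force": force on a finger pad.
Only numpy, scipy, OpenCV 4.12 (cv2) and the standard library are available. Lean on these libraries where they do the work, as an engineer would, in place of code of your own. Each camera call takes 0.05 s, during which the arm holds its last target. There are 200 camera calls.

## Working session

There is one attempt and no reset: what is moved stays moved. The work goes in short steps, Python scripts to look and compute and a shell command to move; the robot and the scene stay as the last step left them, time stands still between calls to the robot, and variables do not carry over. Pictures are saved under pics/ and viewed, at most 10 in all, crops included, and the job is handed in when it is done.

```bash
mkdir -p pics; ls
python3 - <<'E'
from rig import sensors, viewer, manip
import cv2,numpy as np
print(manip.grasp_offset, sensors.get_obs())
for n in ("scene","side"):
    im=viewer.get_image(n); cv2.imwrite(f"pics/{n}0.png",im["color"][:,:,::-1]); np.savez(f"{n}0.npz",**im); print(im["mtx"],im["pose"])
im=viewer.get_image("wrist"); print(im["mtx"],im["mount"])
E
```

```text
pics
0.0187 {'time_s': 0.0, 'q': array([-7.32325524e+00,  2.79384411e+00,  5.59136030e+00,  9.29336994e+01,
       -1.50728083e-03,  8.26774804e+01]), 'joint_velocities': array([ 0.07943815,  0.01811608, -0.02935517,  0.04295346, -0.04162104,
        0.00733833]), 'joint_torque': array([ 2.96208136e-04, -3.38780022e+01,  3.20016932e+01,  2.03766406e-02,
       -2.11149008e-04,  6.20949692e-06]), 'tcp_pos': array([5.24385972e-01, 5.01085326e-05, 2.30106320e-01]), 'tool_rot': array([-1.79864735e+02, -1.58621628e-02,  8.99992474e+01]), 'contact_force': array([-0.37067848, -0.91292358, -0.03720716]), 'torque': array([ 0.02948327, -0.02690433, -0.0395099 ]), 'grasp_force': 0.0, 'grip_width': 0.08554731001396555}
[[394.63670022   0.         278.10665522]
 [  0.         394.63670022 205.33369777]
 [  0.           0.           1.        ]] [[-0.49833474  0.70340617 -0.50683552  1.09578954]
 [ 0.86693736  0.39817957 -0.29978767  0.30338539]
 [-0.00906095 -0.58878925 -0.8082358   0.96119845]
 [ 0.          0.          0.          1.        ]]
[[428.23553472   0.         283.22193578]
 [  0.         428.23553472 208.47033319]
 [  0.           0.           1.        ]] [[ 0.99470083 -0.08116566  0.06310624  0.50099397]
 [-0.10112828 -0.66179402  0.74283359 -0.78936467]
 [-0.01852924 -0.74527901 -0.66649521  0.75805168]
 [ 0.          0.          0.          1.        ]]
[[317.38696556   0.         286.37177831]
 [  0.         317.38696556 208.94281728]
 [  0.           0.           1.        ]] [[-5.99428520e-04 -9.61211343e-01 -2.75812245e-01  7.07294964e-02]
 [ 9.99999820e-01 -5.73376942e-04 -1.75090091e-04 -9.74571667e-04]
 [ 1.01541995e-05 -2.75812300e-01  9.61211514e-01 -1.42567804e-01]
 [ 0.00000000e+00  0.00000000e+00  0.00000000e+00  1.00000000e+00]]
```

View pics/scene0.png

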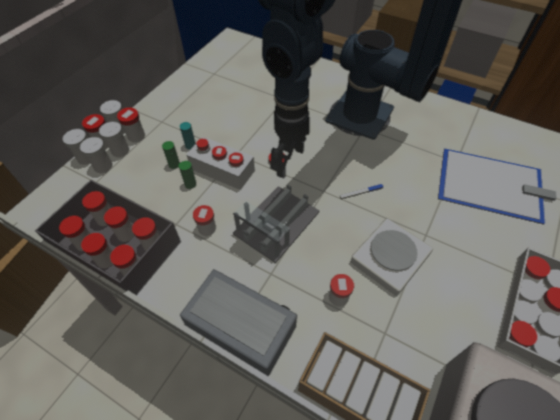

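View pics/side0.png

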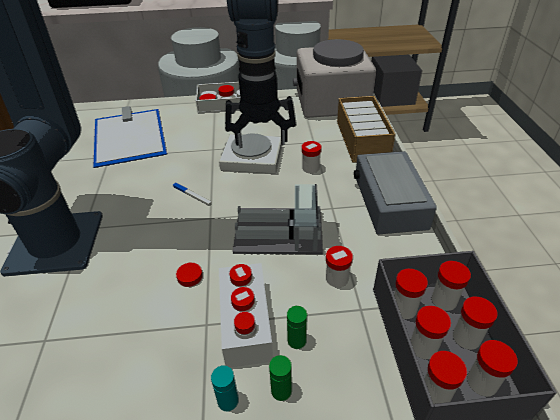

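Scene: the rack has three red tops, at side (241,272), (243,297) and (245,323). The rails are at (280,230), the scale at (252,150), jar_c and jar_d at (339,265) and (312,155), and a lone red lid at (190,274). The green and turquoise look-alikes are at (297,327), (281,378) and (225,388). Next I'll take a close crop of the rack and rails.

Run:
```python
import cv2,numpy as np
a=cv2.imread("pics/side0.png")[255:365,205:285]; b=cv2.imread("pics/scene0.png")[130:190,180:262]
a=cv2.resize(a,(400,550),interpolation=cv2.INTER_CUBIC); b=cv2.resize(b,None,fx=4.8,fy=4.8,interpolation=cv2.INTER_CUBIC)
c=np.zeros((550,400+b.shape[1],3),np.uint8); c[:,:400]=a; c[:b.shape[0],400:]=b; cv2.imwrite("pics/c1.png",c)
a=cv2.imread("pics/side0.png")[180:260,225:335]; b=cv2.imread("pics/side0.png")[120:180,210:330]
a=cv2.resize(a,None,fx=5,fy=5,interpolation=cv2.INTER_CUBIC);cv2.imwrite("pics/c2.png",a)
```

```text
(no output)
```

View pics/c1.png

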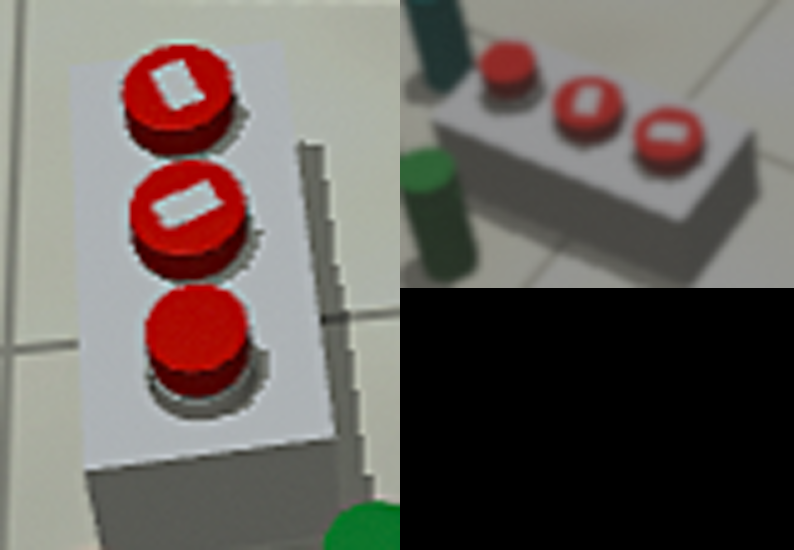

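View pics/c2.png

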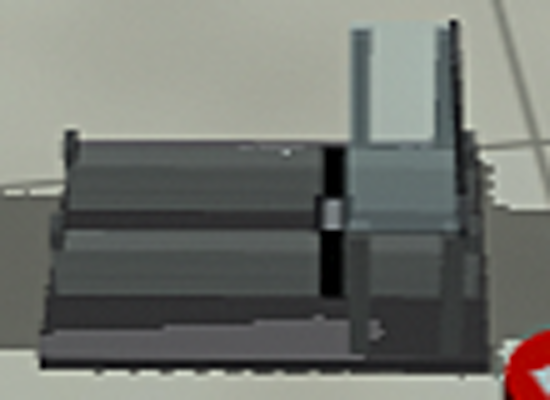

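The vial is the rack's near-end one at side (244,321), scene (202,142): narrow cap, no label, white body of the same width. The two labelled ones are the overhanging-cap jars. The black mark is at about side (291,219).

```bash
cat > h.py <<'E'
import numpy as np, cv2
from scipy.spatial.transform import Rotation as R
def ray(d,px,z):
    K=d["mtx"];T=d["pose"]; r=T[:3,:3]@np.linalg.solve(K,[px[0],px[1],1.]); o=T[:3,3]
    return (o+r*(z-o[2])/r[2]).round(4)
def proj(d,p):
    T=np.linalg.inv(d["pose"]); c=d["mtx"]@(T[:3,:3]@np.asarray(p)+T[:3,3]); return (c[:2]/c[2]).round(1)
def wrist():
    from rig import sensors, viewer
    o=sensors.get_obs(); im=viewer.get_image("wrist"); T=np.eye(4); T[:3,:3]=R.from_euler("xyz",o["tool_rot"],degrees=True).as_matrix(); T[:3,3]=o["tcp_pos"]
    return dict(color=im["color"],mtx=im["mtx"],pose=T@im["mount"]),o
E
python3 - <<'E'
from h import *
si=np.load("side0.npz"); sc=np.load("scene0.npz")
def sd(x,y): return (205+x/5,255+y/5)
print("vial side",ray(si,sd(197,328),.096),"scene",ray(sc,(202.5,142.5),.096))
print("rack top corners side",[ray(si,sd(*p),.068) for p in((68,65),(283,42),(334,437),(86,470))])
print("jars",ray(si,sd(177,85),.088),ray(si,sd(188,205),.088))
f=lambda x,y:(225+x/5,180+y/5)
print("mark: far rail outer",ray(si,f(334,142),.04),"near rail inner edge",ray(si,f(331,232),.04),"near rail z0 outer base",ray(si,f(40,370),0),ray(si,f(490,370),0))
print("guard", [ray(si,f(*p),.09) for p in((350,145),(465,145),(350,230),(465,230))])
print("pan side",ray(si,(252,146),.052),"scene",ray(sc,(394,250),.052))
print("jar c,d",ray(si,(339,257),.078),ray(si,(312,148),.078),ray(sc,(203,213),.078),ray(sc,(342,284),.078))
E
```

```text
vial side [ 0.4638 -0.3438  0.096 ] scene [ 0.4605 -0.3391  0.096 ]
rack top corners side [array([ 0.4126, -0.1903,  0.068 ]), array([ 0.5032, -0.1883,  0.068 ]), array([ 0.5096, -0.376 ,  0.068 ]), array([ 0.421 , -0.3791,  0.068 ])]
jars [ 0.4592 -0.2234  0.088 ] [ 0.4618 -0.2833  0.088 ]
mark: far rail outer [0.5904 0.0086 0.04  ] near rail inner edge [ 0.5815 -0.0557  0.04  ] near rail z0 outer base [ 0.4376 -0.0917  0.    ] [ 0.6499 -0.1169  0.    ]
guard [array([ 0.5914, -0.05  ,  0.09  ]), array([ 0.6446, -0.0565,  0.09  ]), array([ 0.5845, -0.1065,  0.09  ]), array([ 0.6354, -0.1127,  0.09  ])]
pan side [0.5041 0.2851 0.052 ] scene [0.5015 0.3033 0.052 ]
jar c,d [ 0.6666 -0.1984  0.078 ] [0.672  0.2135 0.078 ] [ 0.6657 -0.1901  0.078 ] [0.6697 0.2271 0.078 ]
```

```bash
python3 -m handwheel '[-3.42,-0.61,0,0,0,0,1,-3.42,-0.61,0,0,0,0,1,-3.42,-0.61,0,0,0,0,1,-3.42,-0.61,0,0,0,0,1,-3.42,-0.61,0,0,0,0,1,-3.42,-0.61,0,0,0,0,1,-3.42,-0.61,0,0,0,0,1,-3.42,-0.61,0,0,0,0,1,-3.42,-0.61,0,0,0,0,1,-3.42,-0.61,0,0,0,0,1,0,0,0,0,0,0,1,0,0,0,0,0,0,1]' 40
python3 - <<'E'
from h import *
d,o=wrist(); print(o["tcp_pos"],o["tool_rot"],o["q"])
np.savez("w1.npz",**d); cv2.imwrite("pics/w1.png",d["color"][:,:,::-1])
print(proj(d,(.463,-.342,.096)))
hsv=cv2.cvtColor(d["color"],cv2.COLOR_RGB2HSV); m=((hsv[...,0]<8)|(hsv[...,0]>172))&(hsv[...,1]>170)&(hsv[...,2]>60)
n,l,s,c=cv2.connectedComponentsWithStats(m.astype(np.uint8))
for i in range(1,n):
    if s[i,4]>150: print(s[i],c[i].round(1))
E
```

```text
time_s: 1.15
tcp_pos: [0.463, -0.3435, 0.2301]
tool_rot: [-179.9, -0.1, 89.8]
contact_force: [-0.1, 0.5, 0.7]
grip_width: 0.0857
grasp_force: 0.0
[ 0.46303084 -0.34346388  0.23014227] [-1.79922671e+02 -8.95936306e-02  8.98015112e+01] [-4.32378111e+01  1.06745534e+01  1.41906173e+01  9.36337300e+01
  1.27057987e-02  4.69606042e+01]
[287.7 198.3]
[136   0  49  17 612] [160.3   6.6]
[ 500    0   60   52 1788] [526.9  28. ]
[ 254   23   54   59 1880] [280.7  52.2]
[ 259  101   50   52 1526] [283.5 126.8]
[ 267  176   40   40 1258] [286.4 195.6]
```

View pics/w1.png

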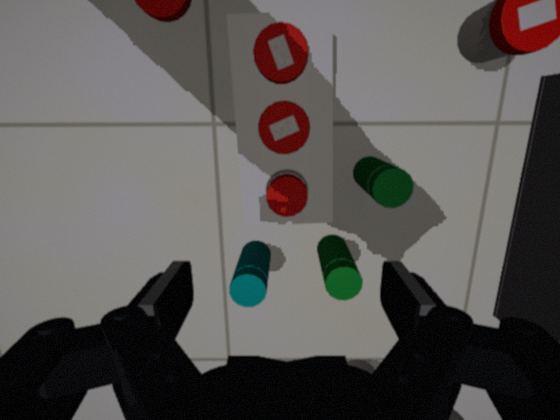

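Run:
```python
from h import *
d=np.load("w1.npz"); print("cap",ray(d,(286.8,195.8),.096)); print("green L,R top",ray(d,(249,289),.09),ray(d,(343,282),.09),ray(d,(393,188),.09))
print(ray(d,(283.5,126.8),.088),ray(d,(280.7,50),.088))
```

```text
cap [ 0.4622 -0.3397  0.096 ]
green L,R top [ 0.4241 -0.4366  0.09  ] [ 0.5176 -0.4292  0.09  ] [ 0.5588 -0.3342  0.09  ]
[ 0.4596 -0.28    0.088 ] [ 0.4577 -0.2192  0.088 ]
```

The vial is at (0.4625, -0.3405), 60 mm from the middle jar, which fits the rack. The green cylinders are clear of the fingers.

```bash
python3 -m handwheel '[0.15,0,1.5,0,0,0,1,0.15,0,1.5,0,0,0,1,0,0,1.5,0,0,0,1,0,0,1.5,0,0,0,1,0,0,1.5,0,0,0,1,0,0,1.5,0,0,0,1,0,0,1.5,0,0,0,1,0,0,1.5,0,0,0,1,0,0,1.5,0,0,0,1,0,0,1.5,0,0,0,1,0,0,1.0,0,0,0,1,0,0,0.2,0,0,0,1,0,0,0,0,0,0,1,0,0,0,0,0,0,1]' 40
python3 -m handwheel '[0,0,0,0,0,0,0.3,0,0,0,0,0,0,0.3,0,0,0,0,0,0,0.3,0,0,0,0,0,0,0.3,0,0,0,0,0,0,0.3,0,0,0,0,0,0,0.3,0,0,0,0,0,0,0.3,0,0,0,0,0,0,0.3]' 40
```

```text
time_s: 2.37
tcp_pos: [0.4645, -0.3387, 0.0701]
tool_rot: [180.0, 0.0, 90.0]
contact_force: [0.7, -0.2, -1.0]
grip_width: 0.0857
grasp_force: 0.0
time_s: 3.03
tcp_pos: [0.4642, -0.3395, 0.0702]
tool_rot: [180.0, 0.1, 90.0]
contact_force: [-1.2, 0.5, 5.2]
grip_width: 0.0367
grasp_force: 40.3
```

```bash
python3 -m handwheel '[0,0,-0.6,0,0,0,0.3,0,0,-1.3,0,0,0,0.3,0,0,-1.6,0,0,0,0.3,0,0,-1.6,0,0,0,0.3,0,0,-1.6,0,0,0,0.3,0,0,-1.6,0,0,0,0.3,0,0,-1.6,0,0,0,0.3,0,0,-1.3,0,0,0,0.3]' 40
python3 -m handwheel '[1.5,0.1,0,0,0,0,0.3,2.5,0.2,0,0,0,0,0.3,3.4,0.25,0,0,0,0,0.3,3.4,0.25,0,0,0,0,0.3,3.4,0.25,0,0,0,0,0.3,3.4,0.25,0,0,0,0,0.3,3.4,0.25,0,0,0,0,0.3,3.4,0.25,0,0,0,0,0.3,3.4,0.25,0,0,0,0,0.3,3.4,0.25,0,0,0,0,0.3,3.4,0.25,0,0,0,0,0.3,3.4,0.25,0,0,0,0,0.3,3.4,0.25,0,0,0,0,0.3,3.4,0.25,0,0,0,0,0.3,3.4,0.25,0,0,0,0,0.3,3.4,0.25,0,0,0,0,0.3,2.4,0,0,0,0,0,0.3,1.0,0,0,0,0,0,0.3,0,0,0,0,0,0,0.3]' 40
python3 - <<'E'
from h import *
d,o=wrist(); print(o["tcp_pos"],o["tool_rot"],o["q"],o["grasp_force"],o["grip_width"])
np.savez("w2.npz",**d); cv2.imwrite("pics/w2.png",d["color"][:,:,::-1])
print(proj(d,(.503,.295,.052)))
E
```

```text
time_s: 3.7
tcp_pos: [0.464, -0.3387, 0.1817]
tool_rot: [-180.0, -0.0, 90.0]
contact_force: [-0.4, -0.9, -0.7]
grip_width: 0.0372
grasp_force: 40.7
time_s: 5.28
tcp_pos: [0.5003, 0.2134, 0.1797]
tool_rot: [-179.8, -0.0, 90.2]
contact_force: [0.4, 0.3, -1.0]
grip_width: 0.0367
grasp_force: 40.7
[0.50033081 0.21344519 0.17970318] [-1.79830952e+02 -1.27048473e-02  9.02375304e+01] [1.60049625e+01 5.40549999e+00 2.61351253e+00 8.73672478e+01
 5.81627503e-02 1.05767332e+02] 40.690319538116455 0.036736640843828675
[291.7 104. ]
```

View pics/w2.png

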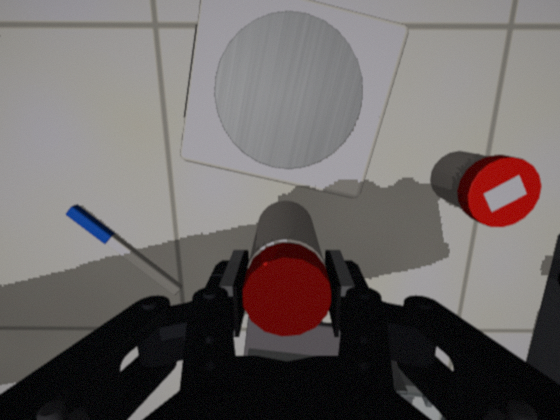

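The vial is held upright, with its cap at (287,287). The pan is a circle centred at (288.5,89.5), and jar_d is at (500,190).

Run:
```python
from h import *
d=np.load("w2.npz"); print("pan",ray(d,(288.5,89.5),.052),ray(d,(214,89.5),.052),ray(d,(363,89.5),.052),ray(d,(288,10),.052),ray(d,(288,169),.052)); print("cap",ray(d,(287,287),.206))
print("jar_d",ray(d,(500,190),.078))
```

```text
pan [0.5003 0.306  0.052 ] [0.4407 0.3058 0.052 ] [0.5598 0.3062 0.052 ] [0.4996 0.3621 0.052 ] [0.5002 0.2422 0.052 ]
cap [0.4996 0.2175 0.206 ]
jar_d [0.6668 0.2303 0.078 ]
```

```bash
python3 -m handwheel '[1.5,0,0,0,0,0,0.3,2,0,0,0,0,0,0.3,2,0,0.5,0,0,0,0.3,1.5,0,1,0,0,0,0.3,1,0,1,0,0,0,0.3,0.7,0,1,0,0,0,0.3,0.3,0,1,0,0,0,0.3,0,0,0.8,0,0,0,0.3,0,0,0.5,0,0,0,0.3,0,0,0.2,0,0,0,0.3,0,0,0.1,0,0,0,0.3,0,0,0,0,0,0,0.3,0,0,0,0,0,0,0.3]' 40
for i in 1; do python3 -m handwheel '[0,0,0.05,0,0,0,0.3,0,0,0.05,0,0,0,0.3,0,0,0,0,0,0,0.3]'; done
```

```text
time_s: 6.42
tcp_pos: [0.5025, 0.3008, 0.1211]
tool_rot: [179.9, -0.0, 90.0]
contact_force: [0.2, 0.2, -0.7]
grip_width: 0.0367
grasp_force: 40.7
time_s: 6.67
tcp_pos: [0.5022, 0.301, 0.1197]
tool_rot: [180.0, -0.0, 90.0]
contact_force: [0.8, -0.0, -0.8]
grip_width: 0.037
grasp_force: 40.7
```

```bash
python3 -m handwheel '[0,0,0.1,0,0,0,0.3,0,0,0.1,0,0,0,0.3,0,0,0,0,0,0,0.3]'; python3 -m handwheel '[0,0,0.05,0,0,0,0.3,0,0,0.05,0,0,0,0.3,0,0,0,0,0,0,0.3]';  python3 -m handwheel '[0,0,0.05,0,0,0,0.3,0,0,0,0,0,0,0.3]'
```

```text
time_s: 6.92
tcp_pos: [0.5018, 0.301, 0.1169]
tool_rot: [-180.0, 0.0, 90.0]
contact_force: [-0.0, 0.0, -1.5]
grip_width: 0.0366
grasp_force: 40.7
time_s: 7.17
tcp_pos: [0.502, 0.301, 0.1163]
tool_rot: [180.0, 0.0, 90.0]
contact_force: [-0.4, -0.1, -1.3]
grip_width: 0.0368
grasp_force: 40.8
time_s: 7.33
tcp_pos: [0.502, 0.3011, 0.1163]
tool_rot: [180.0, -0.0, 90.0]
contact_force: [0.4, -0.7, 0.9]
grip_width: 0.0369
grasp_force: 40.9
```

```bash
python3 -m handwheel '[0,0,0.1,0,0,0,0.3,0,0,0,0,0,0,0.3]'; python3 -m handwheel '[0,0,0.05,0,0,0,0.3,0,0,0,0,0,0,0.3]'
```

```text
time_s: 7.5
tcp_pos: [0.5021, 0.3012, 0.1162]
tool_rot: [180.0, -0.0, 90.0]
contact_force: [-3.1, -1.1, 4.9]
grip_width: 0.0368
grasp_force: 41.2
time_s: 7.67
tcp_pos: [0.502, 0.3012, 0.1162]
tool_rot: [179.9, -0.0, 90.0]
contact_force: [-2.4, -0.7, 7.4]
grip_width: 0.0374
grasp_force: 41.5
```

Contact is made (7 N). I'll release, wait for the weighing and lift clear.

```bash
python3 -m handwheel '[0,0,-0.1,0,0,0,0.3,0,0,0,0,0,0,0.6,0,0,0,0,0,0,1,0,0,0,0,0,0,1,0,0,0,0,0,0,1,0,0,0,0,0,0,1,0,0,0,0,0,0,1,0,0,0,0,0,0,1,0,0,0,0,0,0,1,0,0,0,0,0,0,1,0,0,0,0,0,0,1,0,0,0,0,0,0,1,0,0,0,0,0,0,1,0,0,0,0,0,0,1]' 40
python3 -m handwheel '[0,0,-0.8,0,0,0,1,0,0,-1.6,0,0,0,1,0,0,-2,0,0,0,1,0,0,-2,0,0,0,1,0,0,-2,0,0,0,1,0,0,-2,0,0,0,1,-1,0,-0.6,0,0,0,1,-2.5,0,0,0,0,0,1,-2.5,0,0,0,0,0,1,-2.5,0,0,0,0,0,1,0,0,0,0,6.667,0,1,0,0,0,0,6.667,0,1,0,0,0,0,6.667,0,1,0,0,0,0,6.667,0,1,0,0,0,0,6.667,0,1,0,0,0,0,6.667,0,1,0,0,0,0,6.667,0,1,0,0,0,0,6.667,0,1,0,0,0,0,6.667,0,1,0,0,0,0,0,0,1]'
python3 - <<'E'
from h import *
d,o=wrist(); print(o["tcp_pos"],o["tool_rot"],o["q"])
np.savez("w3.npz",**d); cv2.imwrite("pics/w3.png",d["color"][:,:,::-1])
r=R.from_euler("xyz",o["tool_rot"],degrees=True).as_matrix(); print(r)
for p in ((.502,.301,.142),(.502,.301,.052)): print(proj(d,p))
S=np.array([.502,.216,.146]);F=np.array([.502,.320,.086])
print("to standoff cm",r.T@(S-o["tcp_pos"])*100,"then",r.T@(F-S)*100)
E
```

```text
time_s: 8.83
tcp_pos: [0.502, 0.301, 0.1153]
tool_rot: [180.0, -0.0, 90.0]
contact_force: [0.6, -0.8, -0.2]
grip_width: 0.0852
grasp_force: 0.0
time_s: 10.5
tcp_pos: [0.5004, 0.2135, 0.2194]
tool_rot: [-178.6, -60.2, 88.6]
contact_force: [-0.2, -0.7, -2.3]
grip_width: 0.0854
grasp_force: 0.0
[0.5003749  0.21348893 0.21940896] [-178.64333968  -60.16294883   88.57726029] [-14.45137239   8.6196267   -8.61742949  96.48467856  57.09151157
  63.15008123]
[[ 0.01235327  0.99992141 -0.002137  ]
 [ 0.49738163 -0.00429073  0.86752124]
 [ 0.8674439  -0.01177963 -0.49739554]]
[289.9 231.9]
[290.2 286.5]
to standoff cm [-6.24091176  0.24789308  3.86882283] then [-0.03189445  0.02605417 12.00659419]
```

View pics/w3.png

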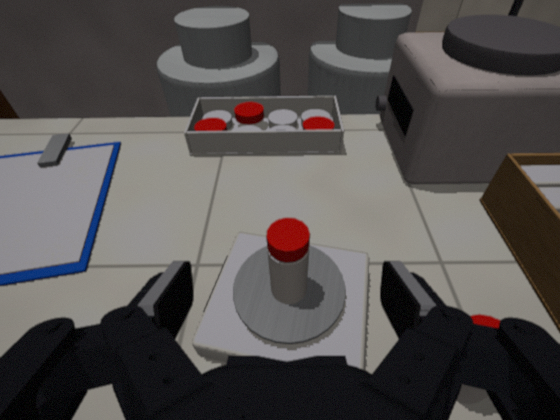

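The vial stands on the pan where predicted (cap at (288,238), foot near (290,290)). I'll go in at 60°.

```bash
python3 -m handwheel '[-1.56,0.06,0.97,0,0,0,1,-1.56,0.06,0.97,0,0,0,1,-1.56,0.06,0.97,0,0,0,1,-1.56,0.06,0.97,0,0,0,1,0,0,1.2,0,0,0,1,0,0,1.5,0,0,0,1,0,0,1.5,0,0,0,1,0,0,1.5,0,0,0,1,0,0,1.5,0,0,0,1,0,0,1.5,0,0,0,1,0,0,1.3,0,0,0,1,0,0,1,0,0,0,1,0,0,0.7,0,0,0,1,0,0,0.3,0,0,0,1,0,0,0,0,0,0,1,0,0,0,0,0,0,1]'
```

```text
time_s: 11.88
tcp_pos: [0.5048, 0.3227, 0.0931]
tool_rot: [179.7, -59.9, 90.3]
contact_force: [0.1, 0.5, -0.0]
grip_width: 0.0854
grasp_force: 0.0
```

```bash
python3 -m handwheel '[-0.35,-0.1,0.1,0,0,0,1,-0.35,-0.1,0.1,0,0,0,1,0,0,0,0,0,0,0.3,0,0,0,0,0,0,0.3,0,0,0,0,0,0,0.3,0,0,0,0,0,0,0.3,0,0,0,0,0,0,0.3,0,0,0,0,0,0,0.3,0,0,0,0,0,0,0.3,0,0,0,0,0,0,0.3]' 50
```

```text
time_s: 12.72
tcp_pos: [0.5025, 0.3205, 0.0849]
tool_rot: [180.0, -60.0, 90.0]
contact_force: [-0.2, -1.3, 0.8]
grip_width: 0.037
grasp_force: 49.6
```

Firmly held on the body. Next I'll lift, move toward the rails and tip the vial horizontal.

```bash
python3 -m handwheel '[0.7,0,-0.4,0,0,0,0.3,1.3,0,-0.75,0,0,0,0.3,1.73,0,-1,0,0,0,0.3,1.73,0,-1,0,0,0,0.3,1.73,0,-1,0,0,0,0.3,1.3,0,-0.75,0,0,0,0.3,0,0,-1,0,0,0,0.3,-1,0,-2,0,0,0,0.3,-1.5,0,-2.6,0,0,0,0.3,-1.5,0,-2.6,0,0,0,0.3,-1.5,0,-2.6,0,0,0,0.3,-1.5,0,-2.6,0,0,0,0.3,-1.5,0,-2.6,0,0,0,0.3,-1,0,-1.5,0,0,0,0.3,0,0,0,0,0,0,0.3,0,0,0,0,0,0,0.3]' 50
python3 -m handwheel '[0,0,0,0,-3.9,0,0.3,0,0,0,0,-6.3,0,0.3,0,0,0,0,-6.65,0,0.3,0,0,0,0,-6.65,0,0.3,0,0,0,0,-6.65,0,0.3,0,0,0,0,-6.65,0,0.3,0,0,0,0,-6.65,0,0.3,0,0,0,0,-6.65,0,0.3,0,0,0,0,-6.65,0,0.3,0,0,0,0,-6.65,0,0.3,0,0,0,0,-6.65,0,0.3,0,0,0,0,-6.65,0,0.3,0,0,0,0,-6.65,0,0.3,0,0,0,0,-6.65,0,0.3,0,0,0,3.4,0,5.89,0.3,0,0,0,0,0,0,0.3,0,0,0,0,0,0,0.3]' 50
cat > m.py <<'E'
from h import *
from rig import sensors
import sys
o=sensors.get_obs(); r=R.from_euler("xyz",o["tool_rot"],degrees=True).as_matrix()
print(o["tcp_pos"],o["tool_rot"],o["q"].round(1),o["grasp_force"],"\n",r.round(3))
c=o["tcp_pos"]-.023*r[:,2]; ax=r@np.array([.866,0,-.5]); print("vial centre",c,"axis",ax)
t=np.array([float(v) for v in sys.argv[1:4]]); print("to target, tool cm",r.T@(t-c)*100,"world",t-c)
print("up unit in tool",r.T@[0,0,1])
E
python3 m.py .5107 -.0216 .13
```

```text
time_s: 14.05
tcp_pos: [0.5031, 0.1205, 0.188]
tool_rot: [180.0, -60.0, 89.9]
contact_force: [-0.2, -0.3, -1.3]
grip_width: 0.037
grasp_force: 50.2
time_s: 15.47
tcp_pos: [0.5021, 0.1229, 0.1872]
tool_rot: [-179.9, 30.0, 83.5]
contact_force: [-0.2, 0.2, -1.4]
grip_width: 0.0369
grasp_force: 50.5
[0.50207053 0.12293072 0.18721748] [-179.86946242   29.95340527   83.49481191] [ 21.7  17.   11.5  99.9 -26.  121.8] 50.46362578868866 
 [[ 0.098  0.993 -0.059]
 [ 0.861 -0.114 -0.496]
 [-0.499 -0.002 -0.866]]
vial centre [0.50342362 0.13433461 0.20714536] axis [1.14422396e-01 9.93409701e-01 8.24790955e-04]
to target, tool cm [-9.50042348  2.52233808 14.37286736] world [ 0.00727638 -0.15593461 -0.07714536]
up unit in tool [-0.49929556 -0.001974   -0.86642948]
```

```bash
python3 -m handwheel '[-0.8,0.2,1.2,0,0,0,0.3,-1.6,0.4,2.4,0,0,0,0.3,-1.6,0.45,2.4,0,0,0,0.3,-1.6,0.45,2.4,0,0,0,0.3,-1.6,0.45,2.4,0,0,0,0.3,-1.5,0.4,2.4,0,0,0,0.3,-0.8,0.2,1.2,0,0,0,0.3,0,0,0,0,0,0,0.3,0,0,0,0,0,0,0.3]' 50
python3 m.py .5107 -.0216 .0595
python3 - <<'E'
from rig import viewer
from h import *
a=viewer.get_image("side"); np.savez("side1.npz",**a)
a=cv2.cvtColor(a["color"],cv2.COLOR_RGB2BGR)[130:265,190:350]; cv2.imwrite("pics/s1.png",cv2.resize(a,None,fx=4,fy=4,interpolation=cv2.INTER_CUBIC))
E
```

```text
time_s: 16.22
tcp_pos: [0.5086, -0.0355, 0.1116]
tool_rot: [179.9, 29.9, 83.1]
contact_force: [-0.5, 0.9, -0.8]
grip_width: 0.0366
grasp_force: 50.5
[ 0.50862716 -0.03550186  0.11158618] [179.94053488  29.921433    83.09455111] [  5.8   8.7  -6.5  81.9 -29.1 104.5] 50.46205759048462 
 [[ 0.104  0.993 -0.059]
 [ 0.86  -0.12  -0.495]
 [-0.499  0.001 -0.867]]
vial centre [ 0.50998284 -0.02410954  0.13152051] axis [0.11971331 0.99278538 0.00138369]
to target, tool cm [3.81586929 0.03467833 6.11355822] world [ 0.00071716  0.00250954 -0.07202051]
up unit in tool [-0.49881199  0.00089953 -0.86670975]
```

View pics/s1.png

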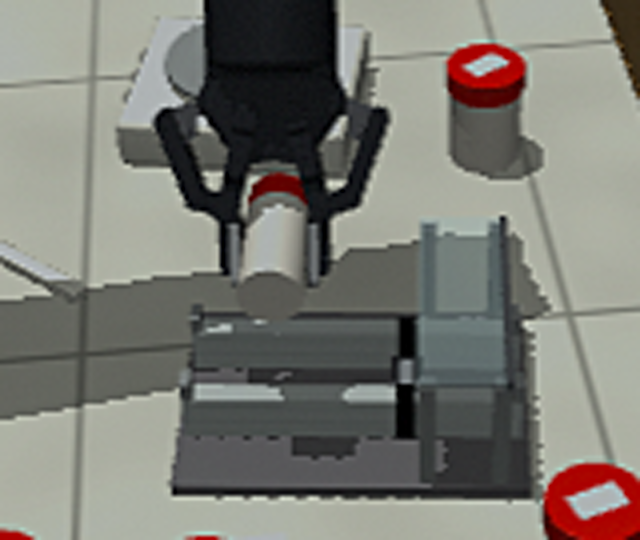

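The vial is level above the loading end (its foot at crop (273,296)). I'll check the rail model against the pixels.

Run:
```python
from h import *
d=np.load("side1.npz"); q=lambda p:((proj(d,p)-[190,130])*4).round(0)
print("foot",q((.5046,-.0688,.1315)),"seen 273,296")
M=np.array([.5852,-.0305,.04]);r=R.from_euler("z",-6.8,degrees=True)
f=lambda x,y,z=0:q(M+r.apply([x,y,z]))
for n,p in dict(farmark_outerL=(-.006,.037),farmark_outerR=(.006,.037),nearmark_topL=(-.006,-.023),nearmark_botL=(-.006,-.037,-.03),baseNL=(-.140,-.078,-.04),baseNR=(.075,-.078,-.04),farLend=(-.129,.037,.012),nearLendtop=(-.129,-.037,.012),plateNL=(.007,-.075,.053),plateFL=(.007,.075,.053),plateNR=(.062,-.075,.053)).items(): print(n,f(*p))
```

```text
foot [269. 296.] seen 273,296
farmark_outerL [397. 316.]
farmark_outerR [416. 316.]
nearmark_topL [396. 383.]
nearmark_botL [396. 434.]
baseNL [171. 496.]
baseNR [533. 496.]
farLend [200. 302.]
nearLendtop [188. 385.]
plateNL [418. 380.]
plateFL [417. 212.]
plateNR [516. 379.]
```

Model agrees to about 1 mm. Lowering.

```bash
python3 -m handwheel '[0.3,0,0.5,0,0,0,0.3,0.6,0,0.95,0,0,0,0.3,0.6,0,0.95,0,0,0,0.3,0.6,0,0.95,0,0,0,0.3,0.6,0,0.95,0,0,0,0.3,0.45,0.03,0.7,0,0,0,0.3,0.3,0,0.5,0,0,0,0.3,0.1,0,0.2,0,0,0,0.3,0,0,0,0,0,0,0.3,0,0,0,0,0,0,0.3]' 50; python3 m.py .5107 -.0216 .059
```

```text
time_s: 17.1
tcp_pos: [0.5102, -0.0326, 0.0439]
tool_rot: [180.0, 30.0, 83.2]
contact_force: [-0.3, -0.4, -0.5]
grip_width: 0.0368
grasp_force: 50.5
[ 0.51023258 -0.03258248  0.04391016] [179.97821004  30.00641252  83.18380711] [  6.1  11.9 -10.8  74.6 -29.2 104.8] 50.46265661716461 
 [[ 0.103  0.993 -0.059]
 [ 0.86  -0.118 -0.497]
 [-0.5    0.    -0.866]]
vial centre [ 0.51158903 -0.02116051  0.06382746] axis [ 1.18493172e-01  9.92932706e-01 -9.92466151e-05]
to target, tool cm [ 0.19449276 -0.08322813  0.4451115 ] world [-0.00088903 -0.00043949 -0.00482746]
up unit in tool [-5.00096922e-01  3.29333876e-04 -8.65969376e-01]
```

```bash
python3 -m handwheel '[0.05,0,0.09,0,0,0,0.3,0.05,0,0.09,0,0,0,0.3,0.03,0,0.06,0,0,0,0.3,0,0,0,0,0,0,0.3]' 50;python3 -m handwheel '[0.03,0,0.06,0,0,0,0.3,0,0,0,0,0,0,0.3]' 50;python3 -m handwheel '[0.025,0,0.043,0,0,0,0.3,0,0,0,0,0,0,0.3]' 50;python3 -m handwheel '[0.025,0,0.043,0,0,0,0.3,0,0,0,0,0,0,0.3]' 50
```

```text
time_s: 17.43
tcp_pos: [0.5102, -0.0326, 0.0412]
tool_rot: [180.0, 30.0, 83.2]
contact_force: [0.4, -0.1, -1.5]
grip_width: 0.0371
grasp_force: 50.5
time_s: 17.6
tcp_pos: [0.51, -0.0326, 0.0403]
tool_rot: [180.0, 30.0, 83.2]
contact_force: [0.7, 0.2, -0.9]
grip_width: 0.0369
grasp_force: 50.5
time_s: 17.77
tcp_pos: [0.5099, -0.0326, 0.0397]
tool_rot: [-180.0, 30.0, 83.2]
contact_force: [-0.3, 0.1, -1.5]
grip_width: 0.0371
grasp_force: 50.5
time_s: 17.93
tcp_pos: [0.5099, -0.0326, 0.0392]
tool_rot: [-180.0, 30.0, 83.2]
contact_force: [-0.1, -1.1, -2.0]
grip_width: 0.0369
grasp_force: 50.5
```

```bash
python3 -m handwheel '[0.025,0,0.043,0,0,0,0.3,0,0,0,0,0,0,0.3]' 50;python3 -m handwheel '[0.025,0,0.043,0,0,0,0.3,0,0,0,0,0,0,0.3]' 50;python3 -m handwheel '[0.025,0,0.043,0,0,0,0.3,0,0,0,0,0,0,0.3]' 50
```

```text
time_s: 18.1
tcp_pos: [0.5099, -0.0326, 0.0387]
tool_rot: [-180.0, 30.0, 83.2]
contact_force: [-0.6, -1.0, -1.1]
grip_width: 0.0368
grasp_force: 50.5
time_s: 18.27
tcp_pos: [0.51, -0.0326, 0.0384]
tool_rot: [180.0, 30.0, 83.2]
contact_force: [-0.0, 0.8, -0.8]
grip_width: 0.0367
grasp_force: 50.5
time_s: 18.43
tcp_pos: [0.5101, -0.0327, 0.0383]
tool_rot: [180.0, 30.0, 83.2]
contact_force: [0.1, 0.6, 0.9]
grip_width: 0.0368
grasp_force: 50.6
```

```bash
python3 -m handwheel '[0.025,0,0.043,0,0,0,0.3,0,0,0,0,0,0,0.3]' 50;python3 -m handwheel '[0.025,0,0.043,0,0,0,0.3,0,0,0,0,0,0,0.3]' 50
```

```text
time_s: 18.6
tcp_pos: [0.5101, -0.0327, 0.0383]
tool_rot: [180.0, 30.0, 83.2]
contact_force: [-2.9, 2.3, 5.7]
grip_width: 0.0372
grasp_force: 50.9
time_s: 18.77
tcp_pos: [0.5101, -0.0327, 0.0382]
tool_rot: [180.0, 30.1, 83.2]
contact_force: [-3.4, 1.4, 7.8]
grip_width: 0.0365
grasp_force: 51.2
```

```bash
python3 -m handwheel '[-0.03,0,-0.06,0,0,0,0.45,0,0,0,0,0,0,0.5,0,0,0,0,0,0,0.6,0,0,0,0,0,0,0.7,0,0,0,0,0,0,0.7,0,0,0,0,0,0,0.7,0,0,0,0,0,0,0.7,0,0,0,0,0,0,0.7]' 50
python3 -m handwheel '[0,0,-0.4,0,0,0,0.7,0,0,-0.8,0,0,0,0.7,0,0,-1.5,0,0,0,0.7,0,0,-1.8,0,0,0,0.7,0,0,-1.8,0,0,0,0.7,0,0,-1.8,0,0,0,0.7,0,0,-1.8,0,0,0,0.7,0,0,-1,0,0,0,0.7,0,0,0,0,0,0,0.7]' 50
python3 - <<'E'
from h import *
from rig import viewer
d,o=wrist(); np.savez("w4.npz",**d)
s=viewer.get_image("side"); np.savez("side2.npz",**s)
b=cv2.cvtColor(s["color"],cv2.COLOR_RGB2BGR)[170:265,225:345]
b=cv2.resize(b,None,fx=3,fy=3,interpolation=cv2.INTER_CUBIC)
c=np.zeros((420+285,560,3),np.uint8)[:600]; 
w=d["color"][:,:,::-1]
out=np.zeros((420,800,3),np.uint8); out[:,:440]=w[:,60:500]; out[:285,440:]=b; cv2.imwrite("pics/p4.png",out); print(o["tcp_pos"],o["tool_rot"])
E
```

```text
time_s: 19.43
tcp_pos: [0.51, -0.0326, 0.0374]
tool_rot: [-180.0, 30.0, 83.2]
contact_force: [0.3, -1.5, -1.0]
grip_width: 0.0594
grasp_force: 0.0
time_s: 20.18
tcp_pos: [0.5185, 0.0229, 0.1349]
tool_rot: [179.7, 29.9, 83.1]
contact_force: [-0.1, -0.5, 0.3]
grip_width: 0.0599
grasp_force: 0.0
[0.51845982 0.02287694 0.13493047] [179.6517865   29.90506586  83.1158934 ]
```

View pics/p4.png

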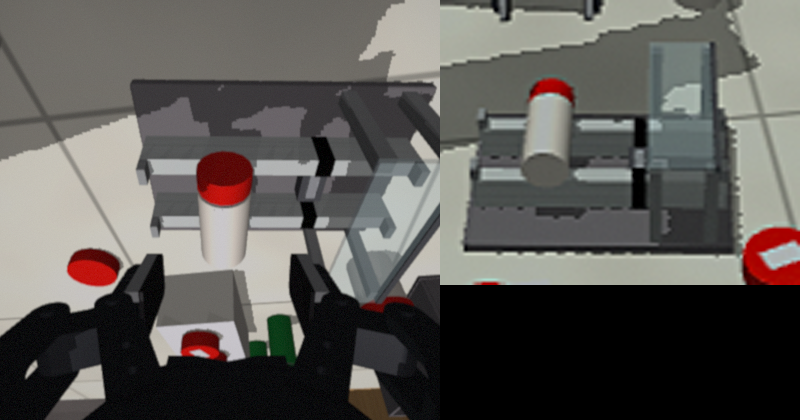

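The vial lies squarely across both rails (cap at (224,170), body to (222,260); side crop confirms). Next: tool vertical, turned so the narrow side pushes, fingers shut.

```bash
python3 -m handwheel '[0,0,0,0,6,0,0.7,0,0,0,0,6,0,0.7,0,0,0,0,6,0,0.7,0,0,0,0,6,0,0.7,0,0,0,0,6,0,0.7,0,0,0,0,0,6.9,0.5,0,0,0,0,0,6.9,0.3,0,0,0,0,0,6.9,0,0,0,0,0,0,6.9,0,0,0,0,0,0,6.9,0,0,0,0,0,0,6.9,0,0,0,0,0,0,6.9,0,0,0,0,0,0,6.9,0,0,0,0,0,0,6.9,0,0,0,0,0,0,6.9,0,0,0,0,0,0,6.9,0,0,0,0,0,0,6.9,0,0,0,0,0,0,6.9,0,0,0,0,0,0,0,0]' 30
cat > p.py <<'E'
from h import *
from rig import sensors,viewer
import sys
M=np.array([.5852,-.0305,.04]);T=R.from_euler("z",-6.8,degrees=True)
o=sensors.get_obs(); r=R.from_euler("xyz",o["tool_rot"],degrees=True)
print("tcp",o["tcp_pos"],"rot",o["tool_rot"].round(1),"q",o["q"].round(1)); t=T.inv().apply(o["tcp_pos"]-M); print("tcp in track mm",t*1000)
if len(sys.argv)>1:
    g=np.array([float(v) for v in sys.argv[1:4]])/1000; print("move tool cm",r.inv().apply(T.apply(g-t))*100)
a=viewer.get_image("side"); h=cv2.cvtColor(a["color"],cv2.COLOR_RGB2HSV)
m=(((h[...,0]<8)|(h[...,0]>172))&(h[...,1]>150)).astype(np.uint8); m[:170]=0;m[232:]=0;m[:,:240]=0;m[:,330:]=0
n,l,s,c=cv2.connectedComponentsWithStats(m)
for i in range(1,n):
    if s[i,4]>25:
        col=np.where((l==i).any(0))[0]; u=(col[0]+col[-1])/2
        # visible cap: compare with projected cap silhouette of vial at trial x
        def pr(x):
            th=np.linspace(0,2*np.pi,60); P=[M+T.apply([x+.019*np.cos(b),y,.019+.019*np.sin(b)]) for b in th for y in(.028,.045)]
            q=np.array([proj(a,p) for p in P]); return (q[:,0].min()+q[:,0].max())/2
        xs=np.linspace(-.1,.02,25); print("cap",s[i],c[i].round(1),"vial x mm",np.interp(u,[pr(x) for x in xs],xs*1000).round(1))
E
python3 p.py -113 0 60
```

```text
time_s: 21.87
tcp_pos: [0.5145, 0.0137, 0.1302]
tool_rot: [-179.7, 0.2, -6.0]
contact_force: [-0.2, -0.8, -0.4]
grip_width: 0.0
grasp_force: 0.0
tcp [0.51451749 0.01372248 0.13019908] rot [-179.7    0.2   -6. ] q [ -6.1   1.4  -7.2  81.6   0.3 179.8]
tcp in track mm [-75.42140693  35.54231035  90.19908227]
move tool cm [-3.80042089  3.51350777  3.01429507]
cap [255 196  14   8  58] [261.8 199.1] vial x mm -74.5
```

```bash
python3 -m handwheel '[-0.76,0.5,0,0,0,0,0,-0.76,0.75,0,0,0,0,0,-0.76,0.75,0,0,0,0,0,-0.76,0.75,0,0,0,0,0,-0.76,0.75,0,0,0,0.4,0,0,0,1.0,0,0,0,0,0,0,1.0,0,0,0,0,0,0,1.0,0,0,0,0,0,0,0,0,0,0,0,0,0,0,0,0,0,0]' 30; python3 p.py -113 0 10
```

```text
time_s: 22.75
tcp_pos: [0.4733, -0.0155, 0.1]
tool_rot: [-179.7, 0.2, -6.3]
contact_force: [0.5, 0.7, 1.4]
grip_width: 0.0003
grasp_force: 0.0
tcp [ 0.47332523 -0.01545346  0.10004222] rot [-179.7    0.2   -6.3] q [-10.2  -4.1 -16.   78.2   0.3 176.1]
tcp in track mm [-112.8693604     1.69428154   60.04222291]
move tool cm [1.38434715e-03 1.99496558e-01 5.00313067e+00]
cap [255 196  14   8  59] [261.9 199.1] vial x mm -74.5
```

```bash
python3 -m handwheel '[0,0.1,0.8,0,0,0,0,0,0.1,1,0,0,0,0,0,0,1,0,0,0,0,0,0,1,0,0,0,0,0,0,0.8,0,0,0,0,0,0,0.4,0,0,0,0,0,0,0,0,0,0,0]' 30; python3 p.py
python3 -m handwheel '[0.15,0,0,0,0,0,0,0.2,0,0,0,0,0,0,0.2,0,0,0,0,0,0,0.2,0,0,0,0,0,0,0.2,0,0,0,0,0,0,0.2,0,0,0,0,0,0,0.2,0,0,0,0,0,0,0.2,0,0,0,0,0,0,0.2,0,0,0,0,0,0,0.2,0,0,0,0,0,0,0.2,0,0,0,0,0,0,0.2,0,0,0,0,0,0,0.2,0,0,0,0,0,0,0.15,0,0,0,0,0,0,0.1,0,0,0,0,0,0,0,0,0,0,0,0,0,0,0,0,0,0,0,0]' 30; python3 p.py
```

```text
time_s: 23.38
tcp_pos: [0.4728, -0.0173, 0.0498]
tool_rot: [-179.7, 0.2, -6.3]
contact_force: [0.4, 0.1, 1.1]
grip_width: -0.0
grasp_force: 0.0
tcp [ 0.47279189 -0.01728647  0.04984661] rot [-179.7    0.2   -6.3] q [-10.4  -2.5 -20.4  72.3   0.3 175.9]
tcp in track mm [-113.1819074    -0.18898366    9.84661174]
cap [255 196  14   8  59] [261.9 199.1] vial x mm -74.5
time_s: 24.85
tcp_pos: [0.502, -0.0206, 0.0517]
tool_rot: [-179.7, 0.0, -6.3]
contact_force: [-0.3, -0.1, 0.5]
grip_width: 0.0
grasp_force: 0.0
tcp [ 0.50200874 -0.0206446   0.05169885] rot [-179.7    0.    -6.3] q [-10.2   1.6 -16.1  72.3   0.3 176.1]
tcp in track mm [-8.37729740e+01 -6.41055349e-02  1.16988514e+01]
cap [263 196  15   8  60] [270.4 199.2] vial x mm -53.3
```

```bash
python3 -m handwheel '[0.1,0,0,0,0,0,0,0.2,0,0,0,0,0,0,0.25,0,0,0,0,0,0,0.25,0,0,0,0,0,0,0.25,0,0,0,0,0,0,0.25,0,0,0,0,0,0,0.25,0,0,0,0,0,0,0.25,0,0,0,0,0,0,0.25,0,0,0,0,0,0,0.25,0,0,0,0,0,0,0.25,0,0,0,0,0,0,0.25,0,0,0,0,0,0,0.25,0,0,0,0,0,0,0.25,0,0,0,0,0,0,0.25,0,0,0,0,0,0,0.2,0,0,0,0,0,0,0.15,0,0,0,0,0,0,0.1,0,0,0,0,0,0,0,0,0,0,0,0,0,0,0,0,0,0,0,0]' 30; python3 p.py
```

```text
time_s: 26.57
tcp_pos: [0.5417, -0.0251, 0.0517]
tool_rot: [-179.7, 0.0, -6.3]
contact_force: [-0.3, 0.6, 0.8]
grip_width: -0.0002
grasp_force: 0.0
tcp [ 0.54171917 -0.02506717  0.05167935] rot [-179.7    0.    -6.3] q [ -9.9   7.5  -9.9  72.7   0.3 176.4]
tcp in track mm [-43.81823206   0.24630933  11.67934627]
cap [279 196  15   8  61] [286.  199.3] vial x mm -13.6
```

```bash
python3 -m handwheel '[0.1,0,0,0,0,0,0,0.15,0,0,0,0,0,0,0.15,0,0,0,0,0,0,0.15,0,0,0,0,0,0,0.15,0,0,0,0,0,0,0.12,0,0,0,0,0,0,0.1,0,0,0,0,0,0,0.1,0,0,0,0,0,0,0.08,0,0,0,0,0,0,0.06,0,0,0,0,0,0,0.04,0,0,0,0,0,0,0,0,0,0,0,0,0,0,0,0,0,0,0,0]' 30; python3 p.py
python3 - <<'E'
from h import *
from rig import viewer
a=viewer.get_image("side")["color"]; b=viewer.get_image("scene")["color"]
o=np.zeros((600,800,3),np.uint8)
A=cv2.resize(a[185:245,235:335],(800,480),interpolation=cv2.INTER_CUBIC)[:, :]; o[:480]=A
cv2.imwrite("pics/f.png",o[:480,:,::-1])
E
```

```text
time_s: 27.7
tcp_pos: [0.5537, -0.0264, 0.0517]
tool_rot: [-179.7, 0.0, -6.3]
contact_force: [-0.4, -0.5, -0.1]
grip_width: 0.0001
grasp_force: 0.0
tcp [ 0.553662   -0.02640356  0.05170234] rot [-179.7    0.    -6.3] q [ -9.8   9.2  -7.9  72.9   0.3 176.5]
tcp in track mm [-31.80117899   0.3333973   11.70234358]
cap [284 196  11   8  45] [289.  199.1] vial x mm -6.3
```

View pics/f.png

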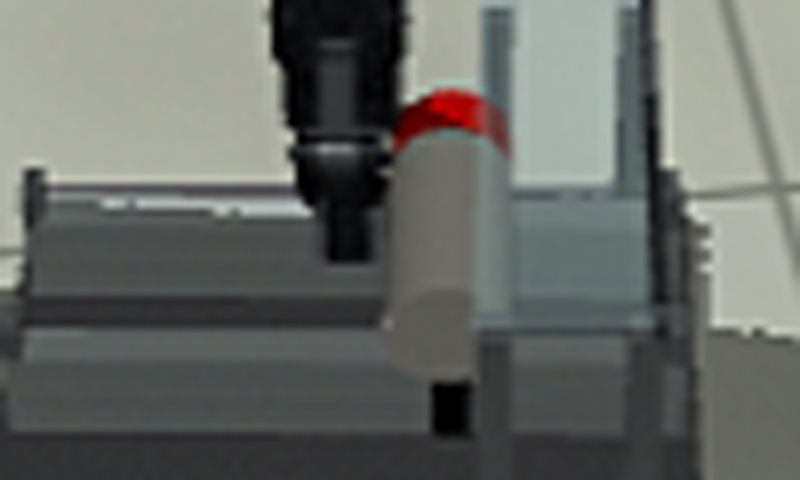

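The vial (391–511 px wide in the crop, centred at 451) sits over the mark (432–470 on the near rail). That agrees with the push geometry, which puts it at about −1.5 mm. I'll back off and hand in.

```bash
python3 -m handwheel '[-0.1,0,0,0,0,0,0,-0.3,0,0,0,0,0,0,-0.6,0,0,0,0,0,0,-1,0,0,0,0,0,0,-1,0,0,0,0,0,0,-1,0,0,0,0,0,0,0,0,-1,0,0,0,0,0,0,-2,0,0,0,0,0,0,-2,0,0,0,0,0,0,-2,0,0,0,0,0,0,-2,0,0,0,0,0,0,0,0,0,0,0,0,0,0,0,0,0,0,0]' 30; python3 p.py
```

```text
tcp [ 0.55362158 -0.02638643  0.05167651] rot [-179.7    0.    -6.3] q [ -9.8   9.2  -7.9  72.9   0.3 176.5]
tcp in track mm [-31.84334821   0.34562322  11.67651474]
cap [284 196  11   8  45] [289.  199.1] vial x mm -6.3validation failed for argument at $...
```

```bash
python3 -m handwheel '[-0.1,0,0,0,0,0,0, -0.3,0,0,0,0,0,0, -0.6,0,0,0,0,0,0, -1,0,0,0,0,0,0, -1,0,0,0,0,0,0, -1,0,0,0,0,0,0, 0,0,-1,0,0,0,0, 0,0,-2,0,0,0,0, 0,0,-2,0,0,0,0, 0,0,-2,0,0,0,0, 0,0,-2,0,0,0,0, 0,0,0,0,0,0,0, 0,0,0,0,0,0,0]' 30; python3 p.py
```

```text
time_s: 28.98
tcp_pos: [0.5155, -0.0228, 0.1441]
tool_rot: [-179.7, -0.3, -6.3]
contact_force: [0.1, 0.4, -0.6]
grip_width: 0.0003
grasp_force: 0.0
tcp [ 0.51549245 -0.02278426  0.14405373] rot [-179.7   -0.3   -6.3] q [-10.2   1.   -6.1  82.7   0.3 176.2]
tcp in track mm [-70.13076596  -0.59219153 104.05372779]
cap [284 196  11   8  44] [289.2 199. ] vial x mm -6.3
```

The vial has not moved after release: its cap pixels are unchanged.

```bash
python3 -c "from rig import ticket; print(ticket.close_job())"
```

```text
the job is handed in; nothing more can be done
None
```

The vial was weighed on the scale, laid on the rails and rolled to rest about 1.5 mm short of the mark's centre by my measurement (6 mm allowed); the job was handed in after about 29 s, and the judge's verdict was not shown.

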